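Feel three manifold valve levers for binding

ROBOT

A 6-joint arm with a two-finger parallel gripper is mounted at the origin on the work surface; the furniture and walls round the work are solid. World frame = base frame: x ahead of the robot, y to its left, z up, the work surface at z = 0. Lengths are in m, angles in rad, forces in N, time in s.
With the tool pointing down it reaches from about 0.425 to 1.125 m from the base axis. Payload 14.9 kg.
Tool frame: the origin (TCP) lies midway between the tips of the shut fingers; the grasp point (between the pads) lies 19 mm behind it; z points along the fingers, y is the line along which they close (so a half turn about z gives the same grasp; the last joint's range is limited). The gripper opens to 91 mm and grips with 3 to 60 N. Pads are 32 mm wide; open, the fingers measure 118 mm over their backs; the gripper's body (76 mm by 178 mm) begins 60 mm behind the grasp point.
Start: joints at [1.127, 0.379, 1.734, -0, 1.028, -0.033], TCP at [0.28, 0.642, 0.214] pointing down, gripper open.
Joint ranges: [-2.77, 2.77], [-0.74, 2.19], [0, 2.66], [-1.06, 4.2], [0.31, 2.87], [-3.08, 3.08]. Speed limits (rad/s): [1.89, 1.89, 2.39, 3.14, 3.14, 3.14].

INTERFACE

Orientations are given as [roll, pitch, yaw] about the fixed x, y, z axes, in that order (R = Rz(yaw) Ry(pitch) Rx(roll)).
In Python, from plant import ctrl gives the robot as it stands.
- The arm moves only by the tool arm_command, never from a script. Its argument "series" is a list that holds one entry, the list of rows, each a list of 5 numbers: the shift along the tool's x, y, z in mm, then the turn about the tool's z in degrees, then the opening, from 0 (shut) to 1 (fully open). In form: [[[dx, dy, dz, roll, fingers], ...]]. A call has 1 to 20 rows; each row is the pose to reach, as a shift and turn from the pose commanded when the call began, along the tool's axes at that moment; what a row does not reach only later rows make up. A row lasts 1/10 s, in which the tool goes at most 50 mm and 8.59 degrees, less where a joint would pass 70% of its speed; a pose out of reach is approached as far as the arm can. A call with a gripper value outside its range is refused whole. The fingers move at their own pace and stop on an object; "newtons" is the grip in N (left out, the last holds). Time passes only in rows, so rows that repeat a pose let the fingers close. It gives the time, the measured TCP pose, the force, the opening and the grip force at its end, in the units of the state.
- ctrl.state(): the state, without advancing time (a new reading comes with each control period).
- ctrl.camera(name): name is "scene" or "top"; returns the picture (480x640x3 uint8, red, green, blue); there is no depth.
- ctrl.camera_params(name): a dict with "camera_matrix" (3x3 intrinsics, pixels), "rvec" (rotation vector, rad) and "tvec" (3), from world to camera coordinates, as OpenCV has them. Camera axes: x right, y down, z forward; pixel columns grow to the right and rows downward; lengths in m; the calibration is good to about 2 mm. A picture is of the moment at which its call begins. camera_params takes no time and is no camera call.
- ctrl.finish_job(): hands the job in; it is judged then, once.
The state is a dict: "t": time; "joint_pos": joint angles; "joint_vel": joint speeds; "tau": joint torques, N m; "tool_pos": TCP position; "tcp_rot": TCP orientation; "contact_force": force on the tool from outside, world axes, zero at the start; "torque": the same for the moment, N m; "opening": finger opening in m; "gripper_force": force on a finger pad.
Only numpy, scipy, OpenCV 4.12 (cv2) and the standard library are available. Lean on these libraries where they do the work, as an engineer would, in place of code of your own. Each camera call takes 0.05 s, during which the arm holds its last target. There are 200 camera calls.

TASK

Swing each of the three blue levers on the gas manifold from shut towards open, feeling for binding: one of the three is faulty and starts to push back part-way round. Leave the two that run freely fully open (in line with their outlet barbs) and, once you have clearly felt the binding one push back, bring it back to fully shut (square across its barb). Nudge the upright black pegs from the side without gripping them, never with more than about 15 N, and leave the other things on the bench where they are.

Things in the scene. Friction and masses are not known exactly. Their poses are not given: they have to be found in the camera images.
- manifold: Gas manifold fixed to the bench: aluminium plate 100 x 360 x 8 mm (long side along its y), steel header tube along the back, three brass valves with dark round bonnets, 120 mm apart, each with a brass outlet barb along the manifold's -x (towards the robot). Origin: centre of the plate's underside; z up. Nothing on it but the levers is higher than 63 mm.
- pivot_1 (a point): Vertical turning axis of lever 1 (the robot's rightmost), 68.5 mm above the bench. A sound lever drags with about 2 N at the peg and stays where left. The one faulty lever (any of the three; not visible) does so up to some angle from 0.4 to 0.8 rad, then resistance climbs like a spring by about 0.5 N per mm of further peg travel; let go, it springs back to near that angle.
- pivot_2 (a point): Vertical turning axis of lever 2 (middle), 68.5 mm above the bench. A sound lever drags with about 2 N at the peg and stays where left. The one faulty lever (any of the three; not visible) does so up to some angle from 0.4 to 0.8 rad, then resistance climbs like a spring by about 0.5 N per mm of further peg travel; let go, it springs back to near that angle.
- pivot_3 (a point): Vertical turning axis of lever 3 (the robot's leftmost), 68.5 mm above the bench. A sound lever drags with about 2 N at the peg and stays where left. The one faulty lever (any of the three; not visible) does so up to some angle from 0.4 to 0.8 rad, then resistance climbs like a spring by about 0.5 N per mm of further peg travel; let go, it springs back to near that angle.
- peg_1 (a point): Centre (half-way up) of the upright black peg on the end of lever 1: round, 14 mm in diameter, 40 mm tall, standing from 74 mm to 114 mm above the bench, 70 mm from the turning axis.
- peg_2 (a point): Centre (half-way up) of the upright black peg on the end of lever 2: round, 14 mm in diameter, 40 mm tall, standing from 74 mm to 114 mm above the bench, 70 mm from the turning axis.
- peg_3 (a point): Centre (half-way up) of the upright black peg on the end of lever 3: round, 14 mm in diameter, 40 mm tall, standing from 74 mm to 114 mm above the bench, 70 mm from the turning axis.
- lever_1 (a joint): Angle (rad) of blue lever 1, a flat arm 12 mm wide, top 72 mm above the bench. 0 = shut (arm along the manifold's +y, square across the barb), 1.57 = fully open (arm along the manifold's -x, in line with its barb); grows anticlockwise seen from above; hard stops at -0.12 and 1.70. Starts partly ajar, 0.18 to 0.36.
- lever_2 (a joint): Angle (rad) of blue lever 2, a flat arm 12 mm wide, top 72 mm above the bench. 0 = shut (arm along the manifold's +y, square across the barb), 1.57 = fully open (arm along the manifold's -x, in line with its barb); grows anticlockwise seen from above; hard stops at -0.12 and 1.70. Starts partly ajar, 0.18 to 0.36.
- lever_3 (a joint): Angle (rad) of blue lever 3, a flat arm 12 mm wide, top 72 mm above the bench. 0 = shut (arm along the manifold's +y, square across the barb), 1.57 = fully open (arm along the manifold's -x, in line with its barb); grows anticlockwise seen from above; hard stops at -0.12 and 1.70. Starts partly ajar, 0.18 to 0.36.
- crucible: Bystander: white porcelain crucible with lid, loose. Origin at the centre of its underside.
- weighing_bottle: Bystander: small lidded glass weighing bottle, loose. Origin at the centre of its underside.
- petri: Bystander: petri dish, loose. Origin at the centre of its underside.

How it is judged:
By the outcome, as a careful person would: the job done as asked, in the order asked, and still so for the second after the job is handed in, with the robot touching nothing.
It also fails if it takes over 72 s, if anything falls off the work surface, if the arm or the gripper's body presses on something with over 40 N, if the wrist force passes 120 N, or if a joint passes its speed limit or range.

## Working session

There is one attempt and no reset: what is moved stays moved. The work goes in short steps, Python scripts to look and compute and a tool call to move; the robot and the scene stay as the last step left them, time stands still between calls to the robot, and variables do not carry over. Pictures are saved under pics/ and viewed, at most 10 in all, crops included, and the job is handed in when it is done.

Besides the shell and the picture viewer there is one more tool, called after "Call:" in YAML: its name, and indented under it one key for each argument. arm_command: Moves the arm, as the interface text tells. Its arguments: {"type":"object","properties":{"series":{"type":"array","items":{"type":"array","items":{"type":"array","items":{"type":"number"}}}},"newtons":{"type":"number"}},"required":["series"]}

```bash
mkdir -p pics; python3 - <<'E'
from plant import ctrl
import cv2
for n in("scene","top"):
    cv2.imwrite(f"pics/{n}0.png",ctrl.camera(n)[:,:,::-1]); print(ctrl.camera_params(n))
s=ctrl.state();print(s)
E
```

```text
{'camera_matrix': array([[559.8898081 ,   0.        , 320.15909923],
       [  0.        , 559.8898081 , 246.28877705],
       [  0.        ,   0.        ,   1.        ]]), 'rvec': array([ 0.16561314,  2.94959034, -0.92679902]), 'tvec': array([ 0.52668314, -0.01584721,  1.06024742])}
{'camera_matrix': array([[490.17947793,   0.        , 315.77935341],
       [  0.        , 490.17947793, 234.44232426],
       [  0.        ,   0.        ,   1.        ]]), 'rvec': array([ 2.18168453, -2.133993  ,  0.17697104]), 'tvec': array([0.01729598, 0.53069915, 0.91554867])}
{'t': 0.1, 'joint_pos': array([ 1.12672110e+00,  3.79339375e-01,  1.73472395e+00,  3.69629361e-06,
        1.02853117e+00, -3.33379155e-02]), 'joint_vel': array([-8.64656897e-05, -7.22293321e-04, -1.27877943e-03, -9.01635069e-04,
       -1.81718488e-04, -4.74645435e-04]), 'tau': array([ 1.43011235e-03, -7.65035391e+01, -4.35296988e+01,  6.52659195e-02,
        3.98674468e-02, -4.79259018e-05]), 'tool_pos': array([0.27937207, 0.64143719, 0.21336479]), 'tcp_rot': array([-3.14059148e+00, -3.65553457e-05,  2.73085342e+00]), 'contact_force': array([ 0.05082103,  0.15371674, -0.20432499]), 'torque': array([-0.04307237,  0.0028637 , -0.0202749 ]), 'gripper_force': 0.0, 'opening': 0.09164983171011562}
```

View pics/top0.png

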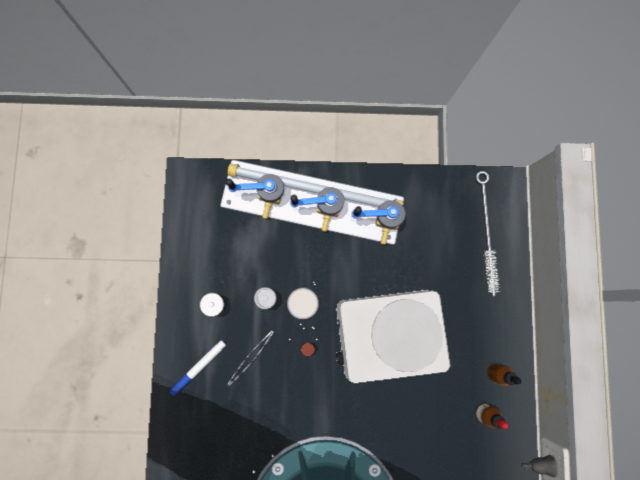

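View pics/scene0.png

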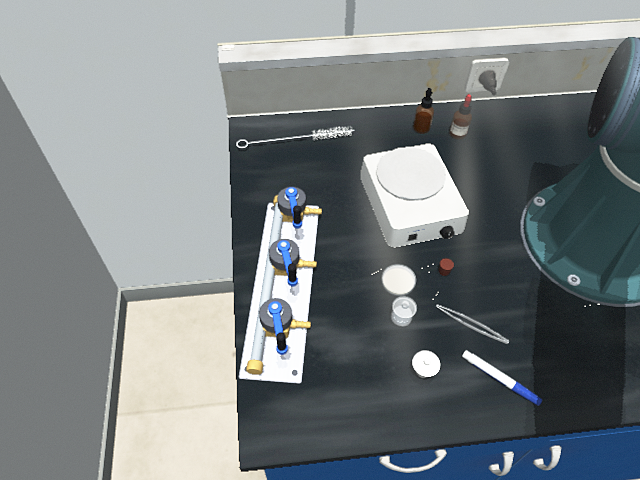

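The top view shows the manifold with plate corners at about (233,160), (405,197), (396,243) and (221,206). The bonnets are at about (270,188), (331,202) and (391,214), and the black pegs sit at the left ends of the blue levers. The scene view shows the same layout from the far side.

```bash
cat > h.py <<'E'
import numpy as np,cv2
from plant import ctrl
def ray(n,uv,z):
    p=ctrl.camera_params(n);R=cv2.Rodrigues(p["rvec"])[0];t=p["tvec"]
    c=-R.T@t; d=R.T@np.linalg.inv(p["camera_matrix"])@np.array([uv[0],uv[1],1.])
    return c+d*(z-c[2])/d[2]
def proj(n,P):
    p=ctrl.camera_params(n);return cv2.projectPoints(np.array(P,float).reshape(-1,3),p["rvec"],p["tvec"],p["camera_matrix"],None)[0][:,0]
def blue(im):
    h=cv2.cvtColor(im,cv2.COLOR_RGB2HSV);return cv2.inRange(h,(98,120,60),(125,255,255))
E
python3 - <<'E'
from h import *
im=cv2.imread("pics/top0.png")[:,:,::-1].copy()
print("tcp px",proj("top",ctrl.state()["tool_pos"]))
h=cv2.cvtColor(im,cv2.COLOR_RGB2HSV)
m=cv2.inRange(h,(0,0,150),(180,60,255));roi=np.zeros_like(m);roi[158:250,210:412]=255
m=cv2.morphologyEx(m&roi,cv2.MORPH_OPEN,np.ones((3,3)))
pts=np.vstack([c for c in cv2.findContours(m,0,2)[0] if cv2.contourArea(c)>15])
r=cv2.minAreaRect(pts);q=cv2.boxPoints(r);print(q)
W=np.array([ray("top",u,.008) for u in q]);print(W.round(4));print([np.linalg.norm(W[i]-W[i-1]).round(4) for i in range(4)], W.mean(0))
for n in("top","scene"):
    im=cv2.imread(f"pics/{n}0.png")[:,:,::-1].copy()
    b=blue(im);k,l,s,c=cv2.connectedComponentsWithStats(b)
    for i in range(1,k):
        if s[i,4]>25:
            p=np.argwhere(l==i)[:,::-1]
            print(n,s[i],c[i].round(1),ray(n,c[i],.072).round(4), [ray(n,x,.072).round(3)[:2] for x in (p[p[:,0].argmin()],p[p[:,0].argmax()])])
    c=cv2.resize(im[150:260,200:420] if n=="top" else im[170:390,230:330],None,fx=3.6 if n=="top" else 2.7,fy=3.6 if n=="top" else 2.7,interpolation=2)
    cv2.imwrite(f"pics/{n}c.png",c[:,:,::-1])
E
```

```text
tcp px [[-95.43480942 374.62464973]]
[[219.51605 208.23404]
 [237.13623 122.33563]
 [411.9842  158.20187]
 [394.364   244.10028]]
[[ 0.583   0.2231  0.008 ]
 [ 0.7642  0.1955  0.008 ]
 [ 0.6977 -0.1665  0.008 ]
 [ 0.5186 -0.1297  0.008 ]]
[np.float64(0.3586), np.float64(0.1833), np.float64(0.3681), np.float64(0.1829)] [0.64087551 0.03059347 0.008     ]
top [229 180  46  11 244] [254.4 185.9] [0.6153 0.1479 0.072 ] [array([0.61 , 0.196]), array([0.622, 0.111])]
top [291 193  46  14 248] [315.7 200.1] [0.5909 0.0312 0.072 ] [array([0.586, 0.078]), array([ 0.598, -0.007])]
top [352 206  47  12 256] [377.8 212.6] [ 0.5697 -0.0866  0.072 ] [array([ 0.566, -0.038]), array([ 0.576, -0.125])]
top [170 374  22  22 204] [179.9 384.5] [0.2492 0.2665 0.072 ] [array([0.241, 0.284]), array([0.259, 0.247])]
scene [285 187  12  32 170] [291.7 198.8] [ 0.5717 -0.0974  0.072 ] [array([ 0.582, -0.117]), array([ 0.562, -0.12 ])]
scene [292 220  10   8  46] [296.9 224.2] [ 0.5675 -0.0389  0.072 ] [array([ 0.576, -0.045]), array([ 0.56 , -0.045])]
scene [277 240  21  46 279] [286.3 259.1] [0.5919 0.0322 0.072 ] [array([ 0.605, -0.   ]), array([0.578, 0.071])]
scene [268 301  15  35 277] [276.2 317. ] [0.6165 0.139  0.072 ] [array([0.628, 0.118]), array([0.609, 0.156])]
scene [276 345  12  10  55] [281.9 350.1] [0.6119 0.1957 0.072 ] [array([0.62 , 0.191]), array([0.604, 0.19 ])]
scene [511 381  31  25 291] [526.4 393.4] [0.2658 0.3021 0.072 ] [array([0.286, 0.293]), array([0.248, 0.313])]
scene [  265   426   375    54 10403] [500.7 460.7] [0.331  0.3891 0.072 ] [array([0.647, 0.364]), array([0.124, 0.365])]
scene [389 448  49  20 605] [413.  458.4] [0.4482 0.3727 0.072 ] [array([0.48 , 0.365]), array([0.413, 0.363])]
```

View pics/topc.png

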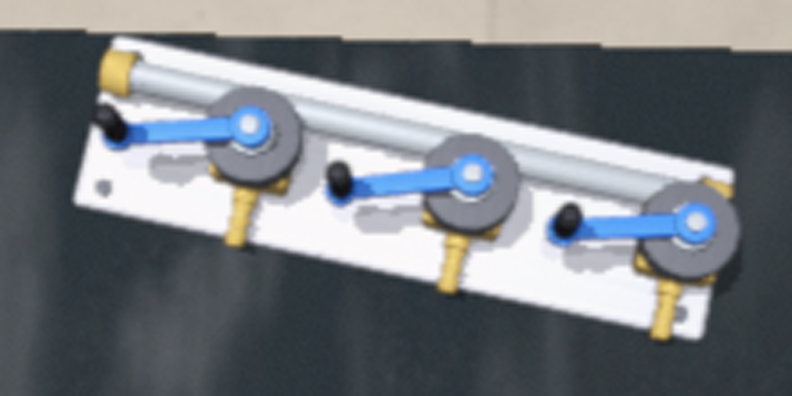

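```bash
python3 - <<'E'
from h import *
px=[np.array(p)/3.6+[200,150] for p in [(695,222),(473,174),(250,124)]]
for z in(.072,.078):
    P=np.array([ray("top",p,z) for p in px]);d=P[2]-P[0];print(z,P.round(4).tolist(),np.linalg.norm(d)/2,"yaw",np.arctan2(-d[0],d[1]))
C=np.array([ray("top",np.array(p)/3.6+[200,150],.008) for p in [(75,203),(703,339),(733,172),(118,38)]])
print(C.round(4).tolist(),C.mean(0))
for a,b in((0,1),(3,2)):
    d=C[a]-C[b];print(np.linalg.norm(d),np.arctan2(-d[0],d[1]))
# peg tips (black top) at z=.114: 
im=cv2.imread("pics/top0.png"); im2=cv2.imread("pics/scene0.png")
for p in P: print("scene",proj("scene",p))
# peg base end of blue: lever angle from blue axis
for n in("top",):
    im=im[:,:,::-1].copy();k,l,s,c=cv2.connectedComponentsWithStats(blue(im))
    for i in range(1,k):
        if s[i,4]>200 and s[i,1]<250:
            q=np.array([ray(n,x,.072)[:2] for x in np.argwhere(l==i)[:,::-1]]);v=cv2.fitLine(q.astype(np.float32),cv2.DIST_L2,0,.01,.01).ravel()
            if v[1]<0:v[:2]*=-1
            print("lever dir",np.arctan2(-v[0],v[1]))
E
```

```text
0.072 [[0.5722, -0.1156, 0.072], [0.595, 0.0016, 0.072], [0.6189, 0.1195, 0.072]] 0.11986994704531326 yaw -0.19580688583980896
0.078 [[0.5711, -0.1145, 0.078], [0.5937, 0.0019, 0.078], [0.6174, 0.1191, 0.078]] 0.11907835519091348 yaw -0.19580688583980863
[[0.5868, 0.2206, 0.008], [0.5185, -0.1315, 0.008], [0.614, -0.1488, 0.008], [0.6826, 0.2009, 0.008]] [0.60048147 0.03529212 0.008     ]
0.35869557992064954 -0.19177274547004103
0.3563311981181894 -0.19376387002522555
scene [[291.08124789 189.41217649]]
scene [[283.69150955 242.43023958]]
scene [[274.50412524 304.08256522]]
lever dir 0.09383114
lever dir 0.15787897
lever dir 0.09843476
```

```bash
python3 - <<'E'
from h import *
for nm,p in(("c",(211,304)),("w",(265,298)),("petri",(303,304)),("plate",(395,290)),("plate",(338,300))): print(nm,ray("top",p,.03).round(3))
E
```

```text
c [0.392 0.226 0.03 ]
w [0.406 0.124 0.03 ]
petri [0.396 0.051 0.03 ]
plate [ 0.426 -0.127  0.03 ]
plate [ 0.405 -0.017  0.03 ]
```

View pics/scenec.png

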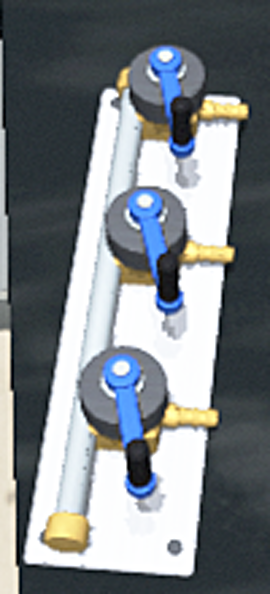

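The scene crop puts the pivots at about (291.5,192), (283.7,245) and (275.6,307), which agrees with the top view. Plan: use the shut fingers as a pusher at a fixed yaw of about 0.737, with tool -x facing the opening direction.

```bash
cat >> h.py <<'E'
PIV={1:np.array([.572,-.1155]),2:np.array([.595,.0018]),3:np.array([.619,.1195])};YAW=-.194
from scipy.spatial.transform import Rotation as Ro
def shift(goal,s=None):
    s=s or ctrl.state();return 1000*Ro.from_euler("xyz",s["tcp_rot"]).as_matrix().T@(np.array(goal)-s["tool_pos"])
def peg(k,a):
    p=a+YAW;return PIV[k]+.07*np.array([-np.sin(p),np.cos(p)])
def tool(k,a,off,z,ty=.737): # pusher centre displaced off along +tool x from the peg
    return np.r_[peg(k,a)+off*np.array([np.cos(ty),np.sin(ty)]),z]
def ang(k,s=None,off=.023):
    s=s or ctrl.state();x=Ro.from_euler("xyz",s["tcp_rot"]).as_matrix()[:2,0]
    d=s["tool_pos"][:2]-off*x-PIV[k];return np.arctan2(-d[0],d[1])-YAW,np.linalg.norm(d)
E
python3 -c "
from h import *
print(shift(tool(3,.29,.035,.15)),np.degrees(ctrl.state()['tcp_rot'][2]-.737))"
```

```text
[-500.18106707 -249.73535762   63.59656513] 114.23938575034613
```

Call:
arm_command:
  series:
    - [[-20, -10, 0, 8, 0], [-55, -28, 0, 16, 0], [-90, -45, 0, 24, 0], [-125, -62, 5, 32, 0], [-160, -80, 10, 40, 0], [-195, -98, 15, 48, 0], [-230, -115, 20, 56, 0], [-265, -132, 25, 64, 0], [-300, -150, 30, 72, 0], [-335, -167, 35, 80, 0], [-370, -185, 40, 88, 0], [-400, -200, 45, 96, 0], [-430, -215, 50, 104, 0], [-460, -230, 55, 110, 0], [-485, -242, 60, 114.2, 0], [-500, -250, 63.5, 114.2, 0], [-500, -250, 63.5, 114.2, 0], [-500, -250, 63.5, 114.2, 0]]
  newtons: 40

```text
t: 1.9
tool_pos: [0.6377, 0.2132, 0.1502]
tcp_rot: [-3.141, 0.0, 0.739]
contact_force: [0.4, -0.0, -0.3]
opening: 0.0001
gripper_force: 0.0
```

```bash
python3 -c "
from h import *
s=ctrl.state();print(s['t'],s['tool_pos'],s['tcp_rot'],s['contact_force'],s['opening'],shift(tool(3,.29,.035,.15)))
cv2.imwrite('pics/t1.png',cv2.resize(ctrl.camera('top')[130:280,180:440],None,fx=3,fy=3)[:,:,::-1])"
```

```text
1.9 [0.637656   0.2131744  0.15021482] [-3.14117324e+00  4.80947022e-04  7.39126106e-01] [ 0.42555539 -0.02311182 -0.2608468 ] 0.00011658859519357172 [0.08812402 0.72206269 0.21447614]
```

View pics/t1.png

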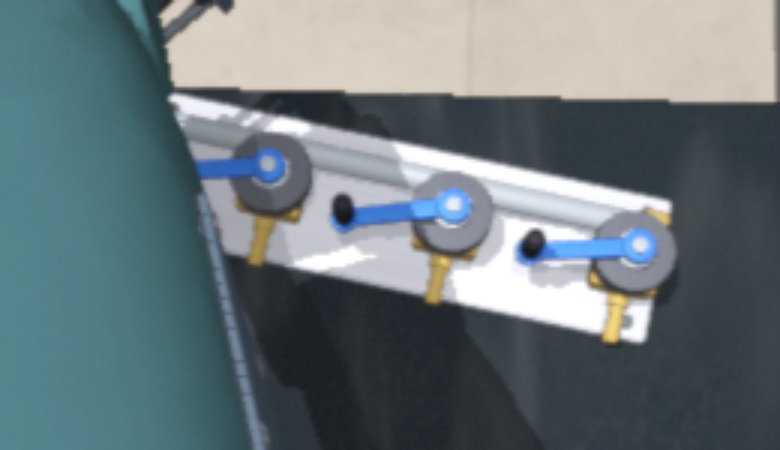

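The peg and lever 3 are hidden under the arm, while levers 2 and 1 look unchanged. Next I'll descend and push.

```bash
cat >> h.py <<'E'
def rows(k,angles,off=.023,z=.09):
    s=ctrl.state();print([shift(tool(k,a,off,z),s).round(1).tolist() for a in angles])
E
python3 -c "
from h import *
rows(3,[.29,.35,.4,.45,.5,.55])"
```

```text
[[-12.1, 1.1, 60.4], [-15.5, -1.3, 60.4], [-18.5, -3.2, 60.4], [-21.5, -4.9, 60.4], [-24.7, -6.4, 60.4], [-27.9, -7.8, 60.4]]
```

Call:
arm_command:
  series:
    - [[0, 1, 20, 0, 0], [0, 1, 45, 0, 0], [0, 1, 60, 0, 0], [0, 1, 60, 0, 0], [-6, 1, 60, 0, 0], [-12, 1, 60, 0, 0], [-15.5, -1.3, 60, 0, 0], [-18.5, -3.2, 60, 0, 0], [-21.5, -4.9, 60, 0, 0], [-24.7, -6.4, 60, 0, 0], [-27.9, -7.8, 60, 0, 0], [-27.9, -7.8, 60, 0, 0], [-27.9, -7.8, 60, 0, 0]]

```text
t: 3.25
tool_pos: [0.6121, 0.2011, 0.0917]
tcp_rot: [-3.141, -0.003, 0.737]
contact_force: [-3.8, 13.1, 0.5]
opening: 0.0002
gripper_force: 6.0
```

```bash
python3 -c "
from h import *
s=ctrl.state();print(s['contact_force'],ang(3))
rows(3,[.55,.6,.65,.7,.75,.8])"
```

```text
[-3.79018034 13.14722907  0.51793857] (np.float64(0.540682475019837), np.float64(0.07037829597875933))
[[-0.8, 0.1, 1.7], [-4.0, -1.1, 1.7], [-7.4, -2.2, 1.7], [-10.8, -3.1, 1.7], [-14.2, -3.8, 1.7], [-17.6, -4.3, 1.7]]
```

```bash
python3 -c "
from h import *
cv2.imwrite('pics/s2.png',cv2.resize(ctrl.camera('scene')[170:390,200:400],None,fx=2.7,fy=2.7)[:,:,::-1])"
```

```text
(no output)
```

View pics/s2.png

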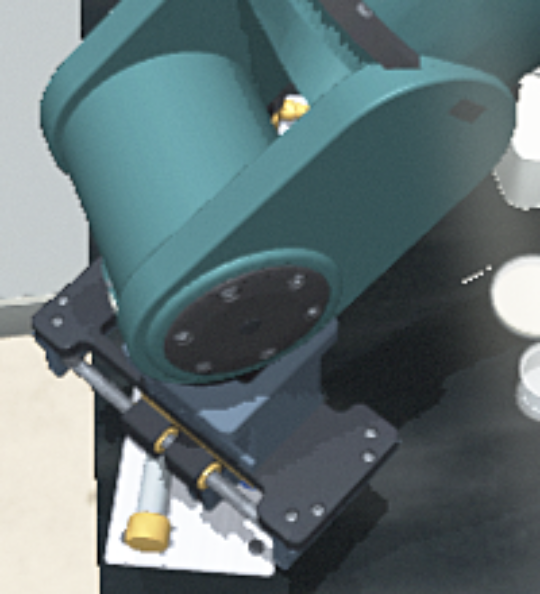

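```bash
python3 -c "
from h import *
s=ctrl.state()
for k in s: print(k,np.round(s[k],4))
R=Ro.from_euler('xyz',s['tcp_rot']).as_matrix();print(R.T@s['contact_force'],R.T@s['torque'])"
```

```text
t 3.3
joint_pos [0.2805 0.4539 1.8931 0.0027 0.7927 1.1126]
joint_vel [-0.0013  0.0006 -0.0018  0.0002  0.0006  0.0013]
tau [ -8.4426 -73.9594 -34.6676  -2.5883   0.076   -0.2214]
tool_pos [0.6122 0.2011 0.0917]
tcp_rot [-3.1407e+00 -2.5000e-03  7.3680e-01]
contact_force [-3.7794 13.1461  0.5714]
torque [ 2.2459  0.6726 -0.2139]
gripper_force 5.9461
opening 0.0
[  6.03552917 -12.2762516   -0.5449082 ] [2.11469117 1.0111344  0.21827448]
```

The force is mostly radial: the peg is sticking to the fixed-yaw face while the path is slightly off. I'll back off and re-approach with the tool face square to the lever, turning with it. Tool x is then purely tangential and tool y purely radial.

```bash
cat >> h.py <<'E'
def rows(k,angles,off=.023,z=.09,rad=0.):
    s=ctrl.state();o=[]
    for a in angles:
        p=a+YAW;u=np.array([-np.sin(p),np.cos(p)])
        g=tool(k,a,off,z,p);g[:2]+=rad*u
        r=-np.degrees(p-s["tcp_rot"][2])
        o.append(shift(g,s).round(1).tolist()+[round(r,1),0])
    print(o)
def feel(k,sg=1):
    s=ctrl.state();R=Ro.from_euler("xyz",s["tcp_rot"]).as_matrix()
    print("t",s["t"],"Ftool",(R.T@s["contact_force"]).round(1),"ang,rad",np.round(ang(k,s,sg*.023),4),"yaw",s["tcp_rot"][2].round(3),"z",s["tool_pos"][2].round(4))
E
python3 -c "
from h import *
rows(3,[.5],.033)"
```

```text
[[9.4, 15.2, 1.8, np.float64(24.7), 0]]
```

Call:
arm_command:
  series:
    - [[8, 0, 1, 0, 0], [16, 0, 1, 0, 0], [16, 4, 1, 8, 0], [14, 9, 1, 16, 0], [10, 15, 1, 24.7, 0], [9.4, 15.2, 1, 24.7, 0], [9.4, 15.2, 1, 24.7, 0], [9.4, 15.2, 1, 24.7, 0]]

```text
t: 4.1
tool_pos: [0.6295, 0.1952, 0.0896]
tcp_rot: [3.142, -0.0, 0.31]
contact_force: [-0.6, 0.4, -0.2]
opening: 0.0003
gripper_force: 0.0
```

```bash
python3 -c "
from h import *
feel(3);rows(3,[.5,.52,.54,.57,.6,.65,.7])
cv2.imwrite('pics/t3.png',cv2.resize(ctrl.camera('top')[130:280,180:440],None,fx=3,fy=3)[:,:,::-1])"
```

```text
t 4.1 Ftool [-0.5 -0.6  0.2] ang,rad [0.3586 0.0696] yaw 0.31 z 0.0896
[[-9.8, -1.0, -0.4, np.float64(0.2), 0], [-11.2, -1.5, -0.4, np.float64(-0.9), 0], [-12.6, -1.9, -0.4, np.float64(-2.1), 0], [-14.8, -2.5, -0.4, np.float64(-3.8), 0], [-16.9, -3.0, -0.4, np.float64(-5.5), 0], [-20.5, -3.7, -0.4, np.float64(-8.4), 0], [-24.2, -4.3, -0.4, np.float64(-11.2), 0]]
```

View pics/t3.png

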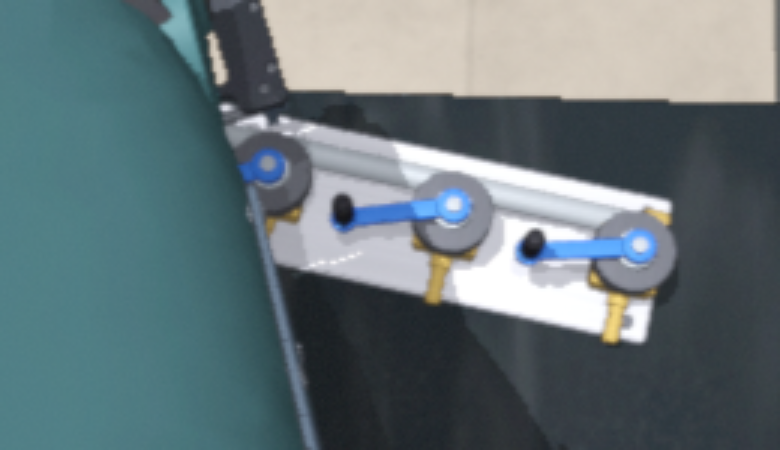

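The arm hides lever 3, but the pusher is free (force about 0) and levers 2 and 1 are untouched. Next is the square push to about 0.6.

Call:
arm_command:
  series:
    - [[-5, -1, 0, 0, 0], [-9.8, -1, 0, 0, 0], [-11.2, -1.5, 0, -0.9, 0], [-12.6, -1.9, 0, -2.1, 0], [-14.8, -2.5, 0, -3.8, 0], [-16.9, -3, 0, -5.5, 0], [-16.9, -3, 0, -5.5, 0], [-16.9, -3, 0, -5.5, 0]]

```text
t: 4.95
tool_pos: [0.6124, 0.1928, 0.0895]
tcp_rot: [-3.142, -0.0, 0.402]
contact_force: [2.5, 1.0, -1.0]
opening: 0.0005
gripper_force: 1.8
```

```bash
python3 -c "
from h import *
feel(3);rows(3,[.6,.65,.7,.75,.8,.85])"
```

```text
t 4.95 Ftool [2.7 0.1 1. ] ang,rad [0.6013 0.07  ] yaw 0.402 z 0.0895
[[0.1, -0.1, -0.5, np.float64(-0.2), 0], [-3.4, -1.1, -0.5, np.float64(-3.1), 0], [-7.0, -2.0, -0.5, np.float64(-5.9), 0], [-10.6, -2.7, -0.5, np.float64(-8.8), 0], [-14.3, -3.2, -0.5, np.float64(-11.7), 0], [-18.0, -3.5, -0.5, np.float64(-14.5), 0]]
```

Call:
arm_command:
  series:
    - [[-3.4, -1.1, 0, -3.1, 0], [-7, -2, 0, -5.9, 0], [-10.6, -2.7, 0, -8.8, 0], [-14.3, -3.2, 0, -11.7, 0], [-18, -3.5, 0, -14.5, 0], [-18, -3.5, 0, -14.5, 0]]

```text
t: 5.55
tool_pos: [0.5951, 0.1894, 0.0897]
tcp_rot: [3.141, -0.002, 0.657]
contact_force: [6.0, 6.1, -4.5]
opening: 0.0004
gripper_force: 4.3
```

```bash
python3 -c "
from h import *
feel(3);rows(3,np.arange(.9,1.06,.05))"
```

```text
t 5.55 Ftool [ 8.5 -1.1  4.6] ang,rad [0.8396 0.07  ] yaw 0.657 z 0.0897
[[-4.3, -1.1, -0.3, np.float64(-2.8), 0], [-7.8, -1.9, -0.3, np.float64(-5.7), 0], [-11.4, -2.7, -0.3, np.float64(-8.5), 0], [-15.1, -3.2, -0.3, np.float64(-11.4), 0]]
```

Call:
arm_command:
  series:
    - [[-2, -0.5, 0, -1.4, 0], [-4.3, -1.1, 0, -2.8, 0], [-4.3, -1.1, 0, -2.8, 0], [-4.3, -1.1, 0, -2.8, 0]]

```text
t: 5.95
tool_pos: [0.5915, 0.188, 0.0898]
tcp_rot: [3.141, -0.003, 0.704]
contact_force: [8.6, 9.1, -5.1]
opening: 0.0004
gripper_force: 5.9
```

```bash
python3 -c "
from h import *
feel(3);rows(3,[.75,.62,.58],.023);rows(3,[.8,.7,.6],.033)"
```

```text
t 5.95 Ftool [12.4 -1.4  5.1] ang,rad [0.8921 0.07  ] yaw 0.704 z 0.0898
[[9.7, 4.1, -0.2, np.float64(8.5), 0], [17.9, 9.0, -0.1, np.float64(15.9), 0], [20.3, 10.7, -0.1, np.float64(18.2), 0]]
[[16.3, 3.5, -0.1, np.float64(5.6), 0], [22.7, 7.8, -0.1, np.float64(11.3), 0], [28.7, 12.8, -0.1, np.float64(17.1), 0]]
```

Lever 3 is clearly the binding one: the force climbed 2.7 → 8.5 → 12.4 N. Now I'll release it, hop over the peg and push it shut.

```bash
python3 -c "
from h import *
rows(3,[.68],-.038,.13);rows(3,[.68],-.038,.09)"
```

```text
[[-45.3, -6.5, -40.3, np.float64(12.5), 0]]
[[-45.4, -6.6, -0.3, np.float64(12.5), 0]]
```

Call:
arm_command:
  series:
    - [[6, 2, 0, 4, 0], [13, 5, 0, 8, 0], [20, 7, 0, 12.5, 0], [27, 9, -5, 12.5, 0], [27, 9, -25, 12.5, 0], [25, 9, -42, 12.5, 0], [10, 5, -42, 12.5, 0], [-12, 0, -42, 12.5, 0], [-34, -4, -42, 12.5, 0], [-45.4, -6.5, -42, 12.5, 0], [-45.4, -6.5, -42, 12.5, 0], [-45.4, -6.5, -20, 12.5, 0], [-45.4, -6.5, 0, 12.5, 0], [-45.4, -6.5, 0, 12.5, 0], [-45.4, -6.5, 0, 12.5, 0]]

```text
t: 7.45
tool_pos: [0.5522, 0.163, 0.0898]
tcp_rot: [-3.142, 0.0, 0.487]
contact_force: [-0.4, 0.4, 0.8]
opening: 0.0005
gripper_force: 0.0
```

```bash
python3 -c "
from h import *
feel(3,-1);rows(3,[.68,.6,.5,.4,.3,.2],-.023);print(shift([0,0,0]) is None)
cv2.imwrite('pics/t4.png',cv2.resize(ctrl.camera('top')[130:280,180:440],None,fx=3,fy=3)[:,:,::-1])"
```

```text
t 7.45 Ftool [-0.2 -0.5 -0.8] ang,rad [0.9027 0.0714] yaw 0.487 z 0.0898
[[15.8, -0.3, -0.2, np.float64(0.0), 0], [21.4, -2.0, -0.2, np.float64(4.6), 0], [28.7, -3.3, -0.2, np.float64(10.3), 0], [36.0, -4.0, -0.2, np.float64(16.1), 0], [43.4, -3.9, -0.2, np.float64(21.8), 0], [50.7, -3.0, -0.2, np.float64(27.5), 0]]
False
```

Call:
arm_command:
  series:
    - [[5, 0, 0, 0, 0], [10, 0, 0, 0, 0], [15.8, -0.3, 0, 0, 0], [18.6, -1.2, 0, 2.3, 0], [21.4, -2, 0, 4.6, 0], [25, -2.7, 0, 7.5, 0], [28.7, -3.3, 0, 10.3, 0], [32.3, -3.7, 0, 13.2, 0], [36, -4, 0, 16.1, 0], [39.7, -4, 0, 19, 0], [43.4, -3.9, 0, 21.8, 0], [47, -3.5, 0, 24.6, 0], [50.7, -3, 0, 27.5, 0], [50.7, -3, 0, 27.5, 0], [50.7, -3, 0, 27.5, 0]]

```text
t: 9.0
tool_pos: [0.5952, 0.1892, 0.0895]
tcp_rot: [-3.142, -0.0, 0.008]
contact_force: [-0.8, 1.0, -0.2]
opening: 0.0003
gripper_force: 0.0
```

```bash
python3 -c "
from h import *
feel(3,-1);rows(3,[.2,.15,.1,.05,0.0],-.023)"
```

```text
t 9.0 Ftool [-0.8 -1.   0.2] ang,rad [0.2051 0.0699] yaw 0.008 z 0.0895
[[0.4, -0.1, -0.5, np.float64(0.1), 0], [3.9, -1.2, -0.5, np.float64(3.0), 0], [7.5, -2.1, -0.5, np.float64(5.8), 0], [11.1, -2.8, -0.5, np.float64(8.7), 0], [14.7, -3.3, -0.5, np.float64(11.6), 0]]
```

Call:
arm_command:
  series:
    - [[3.9, -1.2, 0, 3, 0], [7.5, -2.1, 0, 5.8, 0], [11.1, -2.8, 0, 8.7, 0], [14.7, -3.3, 0, 11.6, 0], [14.7, -3.3, 0, 11.6, 0], [14.7, -3.3, 0, 11.6, 0]]

```text
t: 9.6
tool_pos: [0.6096, 0.1924, 0.0894]
tcp_rot: [-3.142, -0.0, -0.194]
contact_force: [-0.5, 0.7, -0.5]
opening: 0.0004
gripper_force: 0.0
```

```bash
python3 -c "
from h import *
feel(3,-1);rows(2,[.35],.035,.13)"
```

```text
t 9.6 Ftool [-0.6 -0.6  0.5] ang,rad [0.0036 0.0698] yaw -0.194 z 0.0894
[[31.3, 112.1, -40.6, np.float64(-20.0), 0]]
```

Call:
arm_command:
  series:
    - [[-6, 0, 0, 0, 0], [-6, 0, -20, 0, 0], [-6, 0, -42, 0, 0], [0, 30, -50, -5, 0], [8, 60, -50, -10, 0], [16, 95, -50, -15, 0], [24, 130, -50, -20, 0], [31, 165, -50, -20, 0], [31, 200, -50, -20, 0], [31, 230, -50, -20, 0], [31, 232, -50, -20, 0], [31, 232, -50, -20, 0], [31, 232, -50, -20, 0]]

```text
t: 10.9
tool_pos: [0.5948, -0.0404, 0.1395]
tcp_rot: [-3.142, -0.0, 0.154]
contact_force: [0.8, 0.7, 0.4]
opening: 0.0006
gripper_force: 0.0
```

```bash
python3 -c "
from h import *
feel(1);rows(1,[.29],.035,.09)
im=ctrl.camera('top')
b=blue(im);k,l,st,c=cv2.connectedComponentsWithStats(b)
for i in range(1,k):
    if st[i,4]>60 and st[i,1]<260:
        q=np.array([ray('top',x,.072)[:2] for x in np.argwhere(l==i)[:,::-1]]);v=cv2.fitLine(q.astype(np.float32),cv2.DIST_L2,0,.01,.01).ravel()
        print(st[i],c[i].round(1),np.arctan2(-v[0],v[1])+.194)
cv2.imwrite('pics/t5.png',cv2.resize(im[130:280,180:440],None,fx=3,fy=3)[:,:,::-1])"
```

```text
t 10.9 Ftool [ 0.9 -0.6 -0.4] ang,rad [0.1925 0.0715] yaw 0.154 z 0.1395
[[4.9, 2.8, 49.5, np.float64(3.3), 0]]
[231 173  44  18 257] [254.3 181.3] -0.032800987
[291 198  21   9  90] [301.7 201.9] -2.7011302
```

View pics/t5.png

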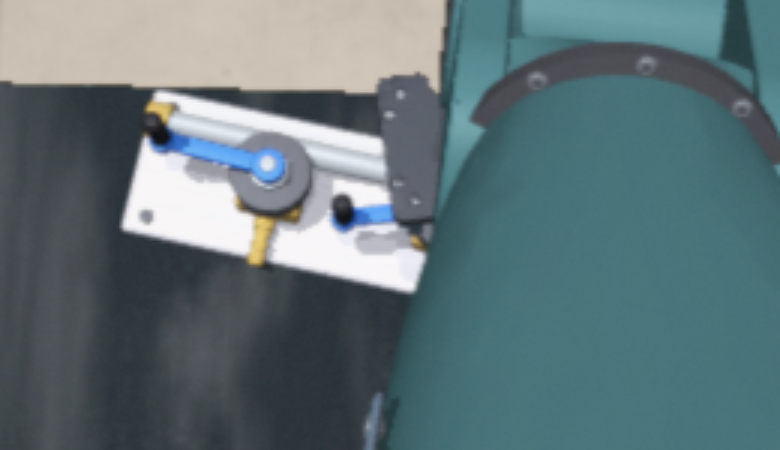

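Lever 3 now lies square across its barb (peg near (153,128) in the crop, measured angle about -0.03). Lever 2's peg is untouched. Next is lever 1.

Call:
arm_command:
  series:
    - [[5, 2.8, 10, 3.3, 0], [5, 2.8, 30, 3.3, 0], [5, 2.8, 49, 3.3, 0], [5, 2.8, 49, 3.3, 0], [5, 2.8, 49, 3.3, 0]]

```text
t: 11.45
tool_pos: [0.6003, -0.0425, 0.0906]
tcp_rot: [-3.141, 0.0, 0.096]
contact_force: [-0.2, 0.3, 1.0]
opening: 0.0008
gripper_force: 0.0
```

```bash
python3 -c "
from h import *
feel(1);rows(1,[.29,.35,.4,.45,.5,.55,.6])"
```

```text
t 11.45 Ftool [-0.2 -0.3 -1. ] ang,rad [0.1178 0.071 ] yaw 0.096 z 0.0906
[[-12.2, -0.0, 0.6, np.float64(0.0), 0], [-16.4, -1.3, 0.6, np.float64(-3.4), 0], [-20.0, -2.1, 0.6, np.float64(-6.3), 0], [-23.6, -2.8, 0.6, np.float64(-9.1), 0], [-27.3, -3.3, 0.6, np.float64(-12.0), 0], [-30.9, -3.6, 0.6, np.float64(-14.9), 0], [-34.6, -3.7, 0.6, np.float64(-17.7), 0]]
```

Call:
arm_command:
  series:
    - [[-6, 0, 0, 0, 0], [-12.2, 0, 0, 0, 0], [-16.4, -1.3, 0, -3.4, 0], [-20, -2.1, 0, -6.3, 0], [-23.6, -2.8, 0, -9.1, 0], [-27.3, -3.3, 0, -12, 0], [-30.9, -3.6, 0, -14.9, 0], [-34.6, -3.7, 0, -17.7, 0], [-34.6, -3.7, 0, -17.7, 0]]

```text
t: 12.35
tool_pos: [0.5651, -0.0428, 0.0911]
tcp_rot: [3.141, -0.001, 0.405]
contact_force: [1.3, 0.4, -0.1]
opening: 0.0006
gripper_force: 0.2
```

```bash
python3 -c "
from h import *
feel(1);rows(1,[.65,.7,.75,.8,.85,.9])"
```

```text
t 12.35 Ftool [1.3 0.2 0.1] ang,rad [0.6088 0.0696] yaw 0.405 z 0.0911
[[-2.9, -1.5, 1.1, np.float64(-2.9), 0], [-6.5, -2.4, 1.1, np.float64(-5.8), 0], [-10.1, -3.1, 1.1, np.float64(-8.7), 0], [-13.8, -3.6, 1.1, np.float64(-11.5), 0], [-17.4, -3.9, 1.1, np.float64(-14.4), 0], [-21.1, -4.1, 1.1, np.float64(-17.2), 0]]
```

Call:
arm_command:
  series:
    - [[-2.9, -1.5, 0.5, -2.9, 0], [-6.5, -2.4, 0.5, -5.8, 0], [-10.1, -3.1, 0.5, -8.7, 0], [-13.8, -3.6, 0.5, -11.5, 0], [-17.4, -3.9, 0.5, -14.4, 0], [-21.1, -4.1, 0.5, -17.2, 0], [-21.1, -4.1, 0.5, -17.2, 0]]

```text
t: 13.05
tool_pos: [0.5442, -0.0474, 0.0903]
tcp_rot: [3.141, -0.0, 0.704]
contact_force: [-0.2, -0.1, -0.3]
opening: 0.0004
gripper_force: 0.1
```

```bash
python3 -c "
from h import *
feel(1);rows(1,[.97,1.04,1.11,1.18,1.25])"
```

```text
t 13.05 Ftool [-0.2 -0.   0.3] ang,rad [0.8991 0.0699] yaw 0.704 z 0.0903
[[-5.0, -1.6, 0.3, np.float64(-4.1), 0], [-10.1, -2.7, 0.3, np.float64(-8.1), 0], [-15.2, -3.4, 0.3, np.float64(-12.2), 0], [-20.3, -3.7, 0.3, np.float64(-16.2), 0], [-25.5, -3.7, 0.3, np.float64(-20.2), 0]]
```

Call:
arm_command:
  series:
    - [[-5, -1.6, 0, -4.1, 0], [-10.1, -2.7, 0, -8.1, 0], [-15.2, -3.4, 0, -12.2, 0], [-20.3, -3.7, 0, -16.2, 0], [-25.5, -3.7, 0, -20.2, 0], [-25.5, -3.7, 0, -20.2, 0]]

```text
t: 13.65
tool_pos: [0.5224, -0.0612, 0.0901]
tcp_rot: [3.142, 0.0, 1.056]
contact_force: [0.4, 0.1, 0.1]
opening: 0.0002
gripper_force: 0.0
```

```bash
python3 -c "
from h import *
feel(1);rows(1,[1.3,1.35,1.4,1.45,1.5,1.55,1.57])"
```

```text
t 13.65 Ftool [ 0.3  0.3 -0.1] ang,rad [1.2522 0.0699] yaw 1.056 z 0.0901
[[-3.4, -1.1, 0.1, np.float64(-2.9), 0], [-6.9, -2.0, 0.1, np.float64(-5.8), 0], [-10.6, -2.7, 0.1, np.float64(-8.6), 0], [-14.2, -3.3, 0.1, np.float64(-11.5), 0], [-17.9, -3.6, 0.1, np.float64(-14.3), 0], [-21.6, -3.7, 0.1, np.float64(-17.2), 0], [-23.0, -3.8, 0.1, np.float64(-18.4), 0]]
```

Call:
arm_command:
  series:
    - [[-3.4, -1.1, 0, -2.9, 0], [-6.9, -2, 0, -5.8, 0], [-10.6, -2.7, 0, -8.6, 0], [-14.2, -3.3, 0, -11.5, 0], [-17.9, -3.6, 0, -14.3, 0], [-21.6, -3.7, 0, -17.2, 0], [-23, -3.8, 0, -18.4, 0], [-23, -3.8, 0, -18.4, 0], [-23, -3.8, 0, -18.4, 0]]

```text
t: 14.55
tool_pos: [0.5081, -0.0791, 0.09]
tcp_rot: [3.142, 0.0, 1.376]
contact_force: [0.6, 0.8, 0.3]
opening: 0.0008
gripper_force: 0.1
```

```bash
python3 -c "
from h import *
feel(1);rows(2,[.35],.035,.13);rows(2,[.35],.035,.09)"
```

```text
t 14.55 Ftool [ 0.9  0.5 -0.3] ang,rad [1.5649 0.0697] yaw 1.376 z 0.09
[[173.9, 78.4, -40.0, np.float64(69.9), 0]]
[[173.9, 78.4, -0.0, np.float64(69.9), 0]]
```

Call:
arm_command:
  series:
    - [[6, 0, 0, 0, 0], [10, 0, -10, 0, 0], [15, 3, -35, 0, 0], [35, 10, -45, 8, 0], [60, 22, -45, 16, 0], [85, 34, -45, 24, 0], [110, 46, -45, 32, 0], [135, 58, -45, 40, 0], [155, 68, -45, 48, 0], [168, 75, -45, 56, 0], [173.9, 78.4, -45, 64, 0], [173.9, 78.4, -45, 69.9, 0], [173.9, 78.4, -45, 69.9, 0], [173.9, 78.4, -20, 69.9, 0], [173.9, 78.4, 0, 69.9, 0], [173.9, 78.4, 0, 69.9, 0], [173.9, 78.4, 0, 69.9, 0]]

```text
t: 16.25
tool_pos: [0.6183, 0.0766, 0.0905]
tcp_rot: [-3.142, 0.0, 0.16]
contact_force: [-0.4, -0.3, -0.3]
opening: 0.0008
gripper_force: 0.0
```

```bash
python3 -c "
from h import *
feel(2);rows(2,[.35,.4,.45,.5,.55,.6,.65])"
```

```text
t 16.25 Ftool [-0.4  0.2  0.3] ang,rad [0.186  0.0712] yaw 0.16 z 0.0905
[[-11.6, 0.2, 0.5, np.float64(0.2), 0], [-15.1, -0.8, 0.5, np.float64(-2.6), 0], [-18.7, -1.7, 0.5, np.float64(-5.5), 0], [-22.3, -2.4, 0.5, np.float64(-8.4), 0], [-26.0, -3.0, 0.5, np.float64(-11.2), 0], [-29.6, -3.3, 0.5, np.float64(-14.1), 0], [-33.3, -3.5, 0.5, np.float64(-17.0), 0]]
```

Call:
arm_command:
  series:
    - [[-6, 0, 0, 0, 0], [-11.6, 0.2, 0, 0, 0], [-15.1, -0.8, 0, -2.6, 0], [-18.7, -1.7, 0, -5.5, 0], [-22.3, -2.4, 0, -8.4, 0], [-26, -3, 0, -11.2, 0], [-29.6, -3.3, 0, -14.1, 0], [-33.3, -3.5, 0, -17, 0], [-33.3, -3.5, 0, -17, 0]]

```text
t: 17.15
tool_pos: [0.5846, 0.0748, 0.0908]
tcp_rot: [3.141, -0.001, 0.456]
contact_force: [-0.3, 0.7, 0.2]
opening: 0.0002
gripper_force: 0.3
```

```bash
python3 -c "
from h import *
feel(2);rows(2,[.7,.75,.8,.85,.9,.95])"
```

```text
t 17.15 Ftool [ 0.  -0.8 -0.2] ang,rad [0.6526 0.0701] yaw 0.456 z 0.0908
[[-3.3, -1.0, 0.8, np.float64(-2.9), 0], [-6.9, -1.9, 0.8, np.float64(-5.7), 0], [-10.5, -2.6, 0.8, np.float64(-8.6), 0], [-14.2, -3.1, 0.8, np.float64(-11.5), 0], [-17.9, -3.4, 0.8, np.float64(-14.3), 0], [-21.5, -3.6, 0.8, np.float64(-17.2), 0]]
```

Call:
arm_command:
  series:
    - [[-3.3, -1, 0.5, -2.9, 0], [-6.9, -1.9, 0.5, -5.7, 0], [-10.5, -2.6, 0.5, -8.6, 0], [-14.2, -3.1, 0.5, -11.5, 0], [-17.9, -3.4, 0.5, -14.3, 0], [-21.5, -3.6, 0.5, -17.2, 0], [-21.5, -3.6, 0.5, -17.2, 0]]

```text
t: 17.85
tool_pos: [0.5638, 0.0685, 0.0899]
tcp_rot: [3.141, -0.0, 0.755]
contact_force: [0.0, 0.1, 1.1]
opening: -0.0
gripper_force: 0.2
```

```bash
python3 -c "
from h import *
feel(2);rows(2,np.arange(1.0,1.28,.05))"
```

```text
t 17.85 Ftool [ 0.1 -0.  -1.1] ang,rad [0.9498 0.07  ] yaw 0.755 z 0.0899
[[-3.5, -1.1, -0.1, np.float64(-2.9), 0], [-7.1, -2.0, -0.1, np.float64(-5.8), 0], [-10.7, -2.7, -0.1, np.float64(-8.7), 0], [-14.4, -3.2, -0.1, np.float64(-11.5), 0], [-18.1, -3.5, -0.1, np.float64(-14.4), 0], [-21.7, -3.7, -0.1, np.float64(-17.3), 0]]
```

Call:
arm_command:
  series:
    - [[-3.5, -1.1, 0, -2.9, 0], [-7.1, -2, 0, -5.8, 0], [-10.7, -2.7, 0, -8.7, 0], [-14.4, -3.2, 0, -11.5, 0], [-18.1, -3.5, 0, -14.4, 0], [-21.7, -3.7, 0, -17.3, 0], [-21.7, -3.7, 0, -17.3, 0]]

```text
t: 18.55
tool_pos: [0.5455, 0.0562, 0.0897]
tcp_rot: [3.141, -0.0, 1.056]
contact_force: [-0.2, 0.1, 0.8]
opening: 0.0002
gripper_force: 0.2
```

```bash
python3 -c "
from h import *
feel(2);rows(2,[1.3,1.35,1.4,1.45,1.5,1.55,1.57])"
```

```text
t 18.55 Ftool [-0.1 -0.2 -0.8] ang,rad [1.2501 0.0699] yaw 1.056 z 0.0897
[[-3.5, -1.1, -0.3, np.float64(-2.9), 0], [-7.1, -2.0, -0.3, np.float64(-5.8), 0], [-10.7, -2.7, -0.3, np.float64(-8.6), 0], [-14.4, -3.2, -0.4, np.float64(-11.5), 0], [-18.0, -3.6, -0.4, np.float64(-14.3), 0], [-21.7, -3.7, -0.4, np.float64(-17.2), 0], [-23.2, -3.8, -0.4, np.float64(-18.4), 0]]
```

Next I'll finish the arc, then retreat and swing the arm well clear to the left so I can check.

Call:
arm_command:
  series:
    - [[-3.5, -1.1, 0, -2.9, 0], [-7.1, -2, 0, -5.8, 0], [-10.7, -2.7, 0, -8.6, 0], [-14.4, -3.2, 0, -11.5, 0], [-18, -3.6, 0, -14.3, 0], [-21.7, -3.7, 0, -17.2, 0], [-23.2, -3.8, 0, -18.4, 0], [-23.2, -3.8, 0, -18.4, 0], [-23.2, -3.8, 0, -18.4, 0]]

```text
t: 19.45
tool_pos: [0.5309, 0.038, 0.0894]
tcp_rot: [-3.142, 0.0, 1.376]
contact_force: [-0.5, 0.1, 0.8]
opening: 0.0001
gripper_force: 0.1
```

```bash
python3 -c "
from h import *
feel(2);print(shift([.45,.45,.2]))"
```

```text
t 19.45 Ftool [-0.  -0.5 -0.8] ang,rad [1.5679 0.0699] yaw 1.376 z 0.0894
[ 388.51403485 -159.07811685 -110.60174873]
```

Call:
arm_command:
  series:
    - [[6, 0, 0, 0, 0], [10, 0, -15, 0, 0], [12, 0, -45, 0, 0], [15, -5, -80, 0, 0], [45, -20, -110, 0, 0], [80, -35, -110, 0, 0], [115, -50, -110, 0, 0], [150, -65, -110, 0, 0], [185, -80, -110, 0, 0], [220, -95, -110, 0, 0], [255, -110, -110, 0, 0], [290, -125, -110, 0, 0], [325, -140, -110, 0, 0], [360, -150, -110, 0, 0], [388, -159, -110, 0, 0], [388, -159, -110, 0, 0], [388, -159, -110, 0, 0]]

```text
t: 21.15
tool_pos: [0.4486, 0.4498, 0.2001]
tcp_rot: [3.141, 0.0, 1.379]
contact_force: [-0.5, 0.4, 1.0]
opening: 0.0003
gripper_force: 0.0
```

```bash
python3 -c "
from h import *
feel(2)
im=ctrl.camera('top')
b=blue(im);k,l,st,c=cv2.connectedComponentsWithStats(b)
for i in range(1,k):
    if st[i,4]>60 and st[i,1]<260:
        q=np.array([ray('top',x,.072)[:2] for x in np.argwhere(l==i)[:,::-1]]);v=cv2.fitLine(q.astype(np.float32),cv2.DIST_L2,0,.01,.01).ravel()
        print(st[i],c[i].round(1),np.arctan2(-v[0],v[1])+.194)
cv2.imwrite('pics/t6.png',cv2.resize(im[130:330,180:440],None,fx=3,fy=3,interpolation=2)[:,:,::-1])"
```

```text
t 21.15 Ftool [ 0.3 -0.6 -1. ] ang,rad [0.5346 0.4513] yaw 1.379 z 0.2001
[231 173  44  18 251] [254.2 181.3] -0.032050207
[323 193  14  36 217] [328.6 209.7] -1.5655303
[381 206  18  48 284] [389.1 228.6] -1.5865222
```

View pics/t6.png

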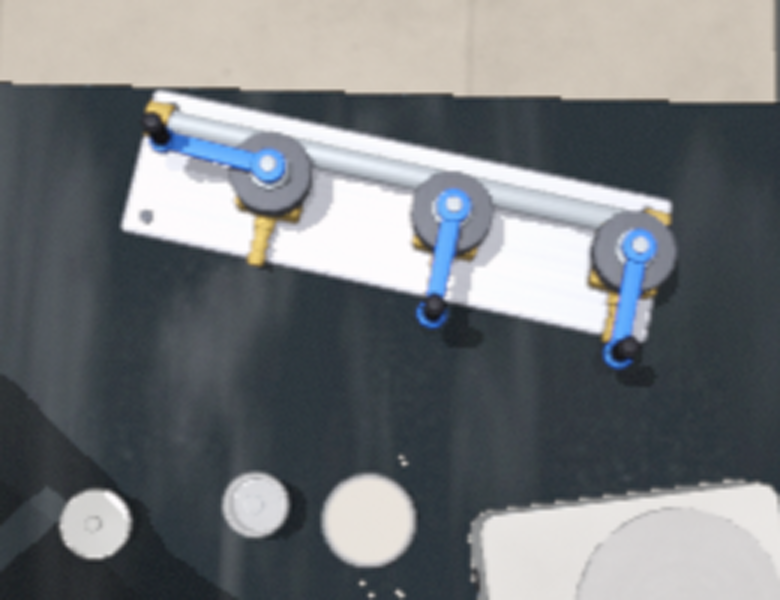

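Levers 1 and 2 lie along their barbs (pegs near (626,349) and (433,306) in the crop), and lever 3 lies across its barb (peg near (153,127)). The bystanders have not moved. I'll check the angles more precisely, from nut to peg base.

```bash
python3 - <<'E'
from h import *
im=cv2.imread("pics/t6.png")[:,:,::-1].copy();b=blue(im)
f=lambda p:ray("top",np.array(p)/3+[180,130],.072)[:2]
for k,n,r in((1,(639,244),(619,353)),(2,(453,205),(432,313)),(3,(267,164),(163,138))):
    a=f(n);
    for c in(a,PIV[k]):
        d=f(r)-c;print(k,a.round(4),np.linalg.norm(d).round(4),(np.arctan2(-d[0],d[1])+.194).round(3))
# arm edges: side midpoints of the blue strip in the middle of each lever (25..45 mm from pivot)
for k,a0 in((1,1.57),(2,1.57),(3,0)):
    q=np.array([f(x) for x in np.argwhere(b)[:,::-1]])-PIV[k]
    p=a0+YAW;u=np.array([-np.sin(p),np.cos(p)]);t=np.array([-np.cos(p),-np.sin(p)])
    s,w=q@u,q@t;m=(s>.018)&(s<.045)&(abs(w)<.015)
    bins=np.arange(.018,.046,.003);mid=[(w[m&(s>=l)&(s<l+.003)].max()+w[m&(s>=l)&(s<l+.003)].min())/2 for l in bins[:-1]]
    print(k,"axis",a0+np.polyfit(bins[:-1],mid,1)[0])
E
```

```text
1 [ 0.5729 -0.1155] 0.0706 1.585
1 [ 0.5729 -0.1155] 0.0698 1.583
2 [0.595  0.0023] 0.0702 1.593
2 [0.595  0.0023] 0.0703 1.586
3 [0.6184 0.1204] 0.0679 -0.031
3 [0.6184 0.1204] 0.0686 -0.02Traceback (most recent call last):
  File "<stdin>", line 10, in <module>
  File "<stdin>", line 3, in <lambda>
  File "h.py", line 4, in ray
    p=ctrl.camera_params(n);R=cv2.Rodrigues(p["rvec"])[0];t=p["tvec"]
ValueError: time passes only in moves, steps and waits
```

```bash
python3 -c "
from plant import ctrl
print(ctrl.finish_job())"
```

```text
the job is handed in; nothing more can be done
None
```

The job is handed in: lever 3 was the faulty one (push-back rose from 2.7 to 12.4 N) and is back shut at about -0.03 rad, while levers 1 and 2 ran freely and stand open at about 1.58 and 1.59 rad. The highest side force I read on a peg was about 13.7 N.

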